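Open the pencil sharpener's snap-in cover

TASK

Open the cream pencil sharpener so that it can be emptied: take hold of the grip at the front of its top cover, squeeze the release tab on the grip's left side inward while the cover is still shut, and keep it squeezed as you swing the cover up and back on its rear hinge. Leave the cover standing open, upright or leaning back, and let go of it; do not flip the black rocker switch beside it.

Things in the scene. Friction and masses are not known exactly. Their poses are not given: they have to be found in the camera images.
- grip (a point): Centre of the front grip of the sharpener's cream top cover: 42 long (x), 44 wide (y; 39 with the tab in), 20 mm high, 76 to 96 mm above the table when shut; 40 mm clear beside it. Axes turn with the cover; shut: x to the rear (to the hinge), y left, z up. Solid right face 22 mm away at -y; left face, 22 mm at +y, is the release tab. The hinge line lies 92 mm behind along x, parallel to y.
- hinge (a point): Middle of the cover's hinge line, 86 mm above the table, on the fixed cream pencil sharpener (160 x 110 mm); axes x to its rear, y left, z up. The housing has a high rear block (top 90 mm; its front face 60 mm in front of this point) and a low front ledge (top 45 mm, from there to 125 mm in front) over which the cover's grip hangs, 31 mm clear.
- tab (a joint): Release tab, a separate ridged piece 36 mm long, 18 mm high on the left of the grip; m: 0 out (cover latched), 0.005 fully in, towards the grip's -y. Sprung: 1.6 N to start, 5.6 N fully in; springs back when let go. Its catch holds the shut cover until it is about 4 mm in.
- cover (a joint): Opening angle of the cover, rad: 0 shut, 1.57 upright, 1.75 leaning back at its stop. The front rises and goes to the rear. The cover weighs about 50 g; a stiff hinge (0.05 N m) leaves it wherever it is let go.
- switch (a joint): Black rocker switch, 26 x 14 mm, on top of the rear block, right of the cover; rad: 0 off as found, 0.25 flipped. Its centre is 10 mm in front of and 41 mm to the right (-y) of the hinge point; top about 97 mm above the table. To be left alone.
Things that resemble listed ones, but are neither listed nor needed, are in the scene too. Of the things like the part that bears grip, leave any that is brown; of the rest the larger one is meant.

How it is judged:
On the way:
1. the release tab is pressed in while the cover is still shut (value of joint tab above 0.0038 m and value of joint cover below 0.12 rad), for 0.05 s.
At the end, for the whole second after the job is handed in: The cover stands still, open by at least 1.25 rad (72 degrees; upright is 1.57), the tab is let go and back out (under 2 mm), and the rocker switch is still off (under 0.1 rad) (value of joint cover above 1.25 rad and velocity of joint cover between -0.1 and 0.1 rad/s and value of joint tab below 0.002 m and value of joint switch below 0.1 rad); the robot touches nothing.
It fails at once if the rocker switch is flipped (0.1 rad or more) (value of joint switch above 0.1 rad).
It also fails if it takes over 38 s, if anything falls off the work surface, if the arm or the gripper's body presses on something with over 40 N, if the wrist force passes 120 N, or if a joint passes its speed limit or range.

ROBOT

A 6-joint arm with a two-finger parallel gripper is mounted at the origin on the work surface. World frame = base frame: x ahead of the robot, y to its left, z up, the work surface at z = 0. Lengths are in m, angles in rad, forces in N, time in s.
With the tool pointing down it reaches from about 0.35 to 0.975 m from the base axis. Payload 4.9 kg.
Tool frame: the origin (TCP) lies at the very end of the fingers, on their centre line; the grasp point (between the pads) lies 19 mm behind it; z points along the fingers, y is the line along which they close (so a half turn about z gives the same grasp; the last joint's range is limited). The gripper opens to 85 mm and grips with 20 to 120 N. Pads are 22 mm wide; open, the fingers measure 114 mm over their backs; the gripper's body (76 mm by 85 mm) begins 54 mm behind the grasp point. The pads swing forward as they close: fully open they stand 13 mm farther back than shut.
Start: joints at [1.13, 0.053, 1.613, -0, 1.476, -0.119], TCP at [0.198, 0.593, 0.231] pointing down, gripper open.
Joint ranges: [-3.01, 3.01], [-1.01, 2.22], [0.06, 2.58], [-1.02, 4.17], [0.09, 2.62], [-3.14, 3.14]. Speed limits (rad/s): [2.57, 2.57, 3.14, 3.14, 3.14, 3.14].

INTERFACE

Orientations are given as a rotation vector (axis times angle).
In Python, from station import ctrl gives the robot as it stands.
- The arm moves only by the tool jog_arm, never from a script. Its argument "plan" is a list of rows, each a list of 7 numbers: the shift along the tool's x, y, z in units of 0.02 m (1.0 is 0.02 m), then the turn, a rotation vector about the tool's x, y, z in units of 45 degrees (1.0 is 45 degrees), then the opening, from -1 (shut) to 1 (fully open). A call has 1 to 8 rows; each row shifts and turns the commanded pose from where the row before left it, along the tool's axes as they then stand; what a row does not reach is not made up. A row lasts 1/10 s, in which the tool goes at most 50 mm and 8.59 degrees, less where a joint would pass 70% of its speed; a pose out of reach is approached as far as the arm can. A call with a number of a shift or a turn outside -1 to 1 is refused whole. A call with a gripper value outside its range is refused whole. The fingers move at their own pace and stop on an object; "grip_force" is the grip in N (left out, the last holds). Time passes only in rows, so rows that do not move let the fingers close. It gives the time, the measured TCP pose, the force, the opening and the grip force at its end, in the units of the state.
- ctrl.get_obs(): the state, without advancing time (a new reading comes with each control period).
- ctrl.get_image(name): name is "scene" or "side" or "wrist"; returns (picture, depth): 420x560x3 uint8, red, green, blue; 420x560 float32, m along the optical axis (not along the pixel's ray), 0 where there is no reading.
- ctrl.camera_info(name): a dict with "camera_matrix" (3x3 intrinsics, pixels), "rvec" (rotation vector, rad) and "tvec" (3), from world to camera coordinates, as OpenCV has them; the wrist camera has in their place "T_tool_cam" (4x4, takes a point from camera to tool coordinates, whose origin is the TCP and whose axes are the flange's). Camera axes: x right, y down, z forward; pixel columns grow to the right and rows downward; lengths in m; the calibration is good to about 2 mm. A picture is of the moment at which its call begins: read the wrist's pose just before it. camera_info takes no time and is no camera call.
- ctrl.finish_job(): hands the job in; it is judged then, once.
The state is a dict: "t": time; "q": joint angles; "dq": joint speeds; "effort": joint torques, N m; "tool_pos": TCP position; "tool_rot": TCP orientation; "contact_force": force on the tool from outside, world axes, zero at the start; "wrist_torque": the same for the moment, N m; "opening": finger opening in m; "grip_force": force on a finger pad.
Only numpy, scipy, OpenCV 4.12 (cv2) and the standard library are available. Lean on these libraries where they do the work, as an engineer would, in place of code of your own. Each camera call takes 0.05 s, during which the arm holds its last target. There are 200 camera calls.

## Working session

There is one attempt and no reset: what is moved stays moved. The work goes in short steps, Python scripts to look and compute and a tool call to move; the robot and the scene stay as the last step left them, time stands still between calls to the robot, and variables do not carry over. Pictures are saved under pics/ and viewed, at most 10 in all, crops included, and the job is handed in when it is done.

Besides the shell and the picture viewer there is one more tool, called as a command line: name --pt "numbers of a row" for each row, then --argument value for the rest. jog_arm: Moves the arm, as the interface text tells. Shifts and turns lie within -1 to 1; 1 stands for 0.02 m of shift or 45 degrees of turn. Its arguments: {"type":"object","properties":{"plan":{"type":"array"},"grip_force":{"type":"number"}},"required":["plan"]}

```bash
ls; mkdir -p pics
cat > h.py <<'E'
import numpy as np,cv2
from station import ctrl
from scipy.spatial.transform import Rotation as R
def cam(n):
    o=ctrl.get_obs(); rgb,d=ctrl.get_image(n); i=ctrl.camera_info(n); K=np.array(i["camera_matrix"])
    if n=="wrist":
        T=np.eye(4);T[:3,:3]=R.from_rotvec(o["tool_rot"]).as_matrix();T[:3,3]=o["tool_pos"];T=T@np.array(i["T_tool_cam"])
    else:
        W=np.eye(4);W[:3,:3]=cv2.Rodrigues(np.array(i["rvec"]))[0];W[:3,3]=np.ravel(i["tvec"]);T=np.linalg.inv(W)
    v,u=np.mgrid[:d.shape[0],:d.shape[1]]
    P=np.stack([(u-K[0,2])*d/K[0,0],(v-K[1,2])*d/K[1,1],d],-1)@T[:3,:3].T+T[:3,3]
    P[d==0]=np.nan
    return rgb,P
def save(n,rgb): cv2.imwrite(n,rgb[...,::-1])
E
python3 - <<'E'
from h import *
for n in("scene","side"):
    rgb,P=cam(n);save(f"pics/{n}1.png",rgb);np.save(n+"P.npy",P);np.save(n+"C.npy",rgb)
o=ctrl.get_obs();print(o)
E
```

```text
pics
{'t': 0.1, 'q': array([ 1.12997638e+00,  5.33193343e-02,  1.61412650e+00, -1.26675066e-05,
        1.47601434e+00, -1.19001636e-01]), 'dq': array([ 4.38006818e-05, -1.94787761e-03, -3.06795183e-03, -1.57329752e-03,
        4.90788028e-04, -1.33080155e-04]), 'effort': array([ 9.02348916e-06, -3.94897950e+01, -3.71364748e+01, -1.14371669e-04,
        3.86397180e-03, -4.20359129e-06]), 'tool_pos': array([0.19744796, 0.59240681, 0.23018633]), 'tool_rot': array([-5.03249607e-01, -3.10051140e+00,  2.82433803e-03]), 'contact_force': array([-0.34408647, -0.33226299,  0.45959105]), 'wrist_torque': array([0.03553067, 0.01795059, 0.02804113]), 'grip_force': 0.0, 'opening': 0.08550636821225777}
```

View pics/scene1.png

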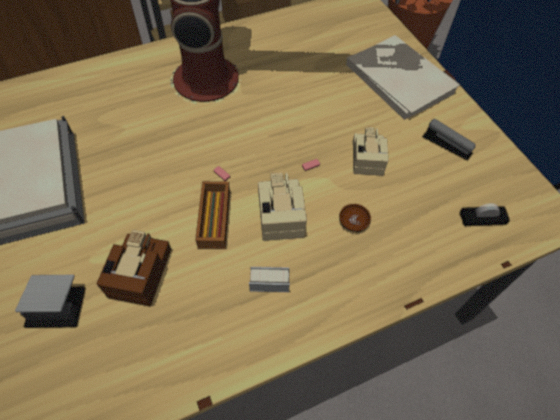

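View pics/side1.png

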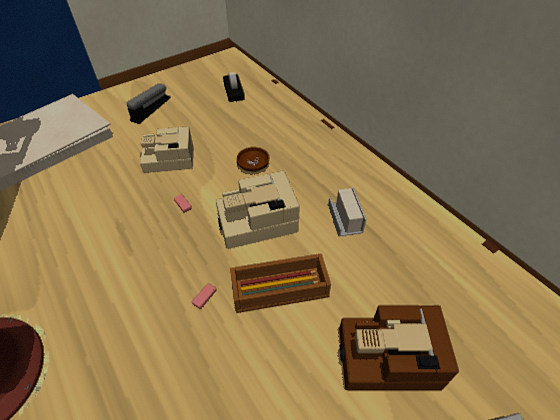

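The larger cream sharpener is at scene (282,205) and side (258,208). Its grip points towards the robot base, at scene (280,182). The brown one is at scene (135,267) and the smaller cream one at (370,150).

Run:
```python
from h import *
for n,(u0,u1,v0,v1) in(("scene",(250,315,165,245)),("side",(205,308,165,255))):
    P=np.load(n+"P.npy")[v0:v1,u0:u1].reshape(-1,3);P=P[~np.isnan(P[:,0])]
    print(n,len(P),np.histogram(P[:,2],bins=np.arange(-.01,.13,.005)))
    for a,b in((.03,.13),(.085,.094),(.0935,.11),(.04,.05)):
        Q=P[(P[:,2]>a)&(P[:,2]<b)][:,:2].astype(np.float32)
        r=cv2.minAreaRect(Q*1000);print(a,b,len(Q),r,Q.mean(0))
```

```text
scene 5178 (array([   2,  645, 1664,  135,   79,   51,   40,   49,   38,   46,  128,
        205,   59,   55,   52,   50,   50,   55,   75,  422, 1029,  227,
         22,    0,    0,    0,    0,    0]), array([-0.01 , -0.005,  0.   ,  0.005,  0.01 ,  0.015,  0.02 ,  0.025,
        0.03 ,  0.035,  0.04 ,  0.045,  0.05 ,  0.055,  0.06 ,  0.065,
        0.07 ,  0.075,  0.08 ,  0.085,  0.09 ,  0.095,  0.1  ,  0.105,
        0.11 ,  0.115,  0.12 ,  0.125,  0.13 ]))
0.03 0.13 2513 ((574.3338623046875, 11.020896911621094), (110.35541534423828, 164.2018280029297), 71.48059844970703) [0.5966822  0.00221411]
0.085 0.094 1363 ((579.2777099609375, 9.417495727539062), (110.33775329589844, 151.02041625976562), 71.3258056640625) [0.6028294  0.00342036]
0.0935 0.11 388 ((579.29443359375, 8.363609313964844), (105.94194030761719, 147.8199462890625), 71.52960968017578) [0.56544095 0.00444735]
0.04 0.05 333 ((573.1552734375, 10.624801635742188), (109.41250610351562, 162.50656127929688), 71.21090698242188) [0.55409014 0.01541223]
side 9227 (array([   0,  678, 3762,  122,  116,  146,  160,  121,  114,  12
[... 250 characters left out ...]
5,  0.06 ,  0.065,
        0.07 ,  0.075,  0.08 ,  0.085,  0.09 ,  0.095,  0.1  ,  0.105,
        0.11 ,  0.115,  0.12 ,  0.125,  0.13 ]))
0.03 0.13 4122 ((570.3642578125, 11.178909301757812), (112.57207489013672, 164.43650817871094), 71.28289794921875) [ 0.56725097 -0.00641029]
0.085 0.094 1888 ((577.9297485351562, 8.826576232910156), (112.30886840820312, 146.736328125), 71.9999008178711) [5.9309345e-01 1.0325984e-04]
0.0935 0.11 398 ((576.1296997070312, 10.343299865722656), (94.4146957397461, 140.6222381591797), 65.27562713623047) [0.5446437  0.00695826]
0.04 0.05 981 ((568.7145385742188, 10.428489685058594), (109.912841796875, 161.7886199951172), 71.38605499267578) [0.52671576 0.00256366]
```

Run:
```python
from h import *
a=np.load("sceneC.npy")[160:250,240:325];b=np.load("sideC.npy")[160:255,200:310]
f=lambda x:cv2.resize(x,(390,420),interpolation=cv2.INTER_CUBIC)
save("pics/crop.png",np.hstack([f(a),f(b)]))
```

```text
(no output)
```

View pics/crop.png

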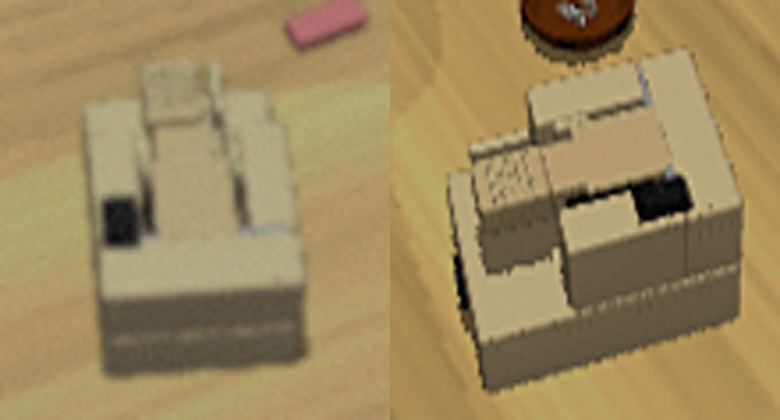

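jog_arm --pt "-1 -0.88 0 0 0 0 1" --pt "-1 -0.88 0 0 0 0 1" --pt "-1 -0.88 0 0 0 0 1" --pt "-1 -0.88 0 0 0 0 1" --pt "-1 -0.88 0 0 0 0 1" --pt "-1 -0.88 0 0 0 0 1" --pt "-1 -0.88 0 0 0 0 1" --pt "-1 -0.88 0 0 0 0 1"

```text
t: 0.9
tool_pos: [0.3051, 0.4075, 0.2307]
tool_rot: [-0.503, -3.101, 0.001]
contact_force: [-0.0, -0.2, 0.5]
opening: 0.0857
grip_force: 0.0
```

jog_arm --pt "-1 -0.88 0 0 0 0 1" --pt "-1 -0.88 0 0 0 0 1" --pt "-1 -0.88 0 0 0 0 1" --pt "-1 -0.88 0 0 0 0 1" --pt "-1 -0.88 0 0 0 0 1" --pt "-1 -0.88 0 0 0 0 1" --pt "-1 -0.88 0 0 0 0 1" --pt "-1 -0.88 0 0 0 0 1"

```text
t: 1.7
tool_pos: [0.4123, 0.2235, 0.2308]
tool_rot: [-0.503, -3.1, 0.0]
contact_force: [0.4, 0.3, 0.4]
opening: 0.0855
grip_force: 0.0
```

jog_arm --pt "-1 -0.88 0 0 0 0 1" --pt "-1 -0.88 0 0 0 0 1" --pt "-1 -0.88 0 0 0 0 1" --pt "-0.5 -0.88 0 0 0 0 1" --pt "-0.2 -0.88 0 0 0 0 1" --pt "0 -0.88 0 0 0 0 1" --pt "0 0 0 0 0 0 1" --pt "0 0 0 0 0 0 1"

```text
t: 2.5
tool_pos: [0.4489, 0.1011, 0.231]
tool_rot: [-0.504, -3.101, -0.001]
contact_force: [-0.3, -0.5, 0.0]
opening: 0.0853
grip_force: 0.0
```

Run:
```python
from h import *
o=ctrl.get_obs();print(o["t"],o["q"].round(3),o["tool_pos"],R.from_rotvec(o["tool_rot"]).as_matrix().round(3))
rgb,P=cam("wrist");save("pics/w1.png",rgb);np.save("wP.npy",P);np.save("wC.npy",rgb);print(np.array(ctrl.camera_info("wrist")["T_tool_cam"]).round(3))
```

```text
2.5 [ 0.059 -0.36   1.981  0.     1.52  -1.189] [0.44885414 0.1010808  0.23101796] [[-0.948  0.317 -0.   ]
 [ 0.317  0.948  0.   ]
 [ 0.     0.    -1.   ]]
[[-0.    -0.95  -0.313  0.081]
 [ 1.    -0.     0.     0.001]
 [-0.    -0.313  0.95  -0.142]
 [ 0.     0.     0.     1.   ]]
```

View pics/w1.png

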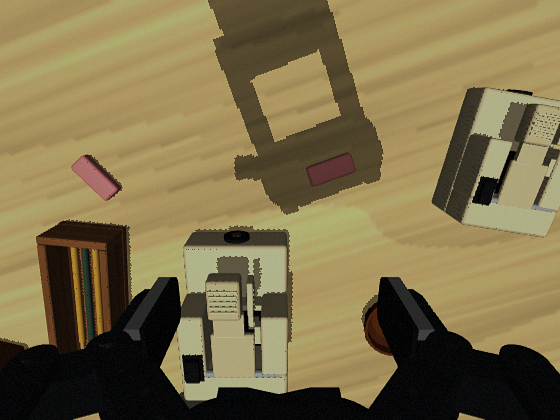

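The wrist view shows the grip's solid part at px x 207–243, y 275–322, and the release tab at about x 247–254. The switch is at (193,368).

Run:
```python
from h import *
P=np.load("wP.npy")
c,s=.948,-.317
A=np.array([[c,-s,0],[s,c,0],[0,0,1]])  # cols: rear, left, up
H=P@A
S=H[225:330,175:295].reshape(-1,3);S=S[~np.isnan(S[:,0])]
L=S[(S[:,2]>.035)&(S[:,2]<.055)];print("ledge x front, y range",np.percentile(L,[1,99],axis=0))
for v in (285,300,315):
  print(v,[(u,*(1000*H[v,u]).round(0).astype(int)) for u in range(198,264,3)])
for u in(215,225,250): print(u,[(v,*(1000*H[v,u]).round(0).astype(int)) for v in range(262,340,5)])
print("front face block",[(v,*(1000*H[v,275]).round(0).astype(int)) for v in range(225,310,6)])
```

```text
ledge x front, y range [[0.4584709  0.13972325 0.03609945]
 [0.54885028 0.24677559 0.05334226]]
285 [(198, np.int64(504), np.int64(152), np.int64(45)), (201, np.int64(505), np.int64(155), np.int64(44)), (204, np.int64(505), np.int64(159), np.int64(44)), (207, np.int64(476), np.int64(174), np.int64(94)), (210, np.int64(475), np.int64(177), np.int64(96)), (213, np.int64(475), np.int64(179), np.int64(95)), (216, np.int64(475), np.int64(182), np.int64(95)), (219, np.int64(475), np.int64(185), np.int64(95)), (222, np.int64(476), np.int64(187), np.int64(94)), (225, np.int64(476), np.int64(190), np.int64(93)), (228, np.int64(475), np.int64(193), np.int64(96)), (231, np.int64(475), np.int64(196), np.int64(95)), (234, np.int64(475), np.int64(198), np.int64(96)), (237, np.int64(475), np.int64(201), np.int64(95)), (240, np.int64(480), np.int64(203), np.int64(87)), (243, np.int64(505), np.int64(201), np.int64(44)), (246, np.int64(476), np.int64(209), np.int64(93)), (249, np.int64(475), np.int64(212), np.int64(94)), (252, np.int64(476), np.int64(215), np.int64(93)), (255, np.int64(504), np.int64(
[... 4921 characters left out ...]
64(460), np.int64(235), np.int64(0)), (237, np.int64(459), np.int64(235), np.int64(21)), (243, np.int64(459), np.int64(235), np.int64(37)), (249, np.int64(463), np.int64(235), np.int64(43)), (255, np.int64(469), np.int64(235), np.int64(45)), (261, np.int64(476), np.int64(235), np.int64(45)), (267, np.int64(484), np.int64(235), np.int64(43)), (273, np.int64(490), np.int64(235), np.int64(44)), (279, np.int64(498), np.int64(235), np.int64(44)), (285, np.int64(505), np.int64(235), np.int64(43)), (291, np.int64(512), np.int64(235), np.int64(44)), (297, np.int64(514), np.int64(235), np.int64(52)), (303, np.int64(515), np.int64(235), np.int64(63)), (309, np.int64(516), np.int64(235), np.int64(73))]
```

jog_arm --pt "0 -0.45 0 0 -0.18 0 1" --pt "0 -0.45 0 0 -0.18 0 1" --pt "0 -0.45 0 0 -0.18 0 1" --pt "0 -0.45 0 0 -0.18 0 1" --pt "0 -0.43 0 0 -0.17 0 1" --pt "0 0 0 0 0 0 1" --pt "0 0 0 0 0 0 1"

```text
t: 3.25
tool_pos: [0.4348, 0.0595, 0.2316]
tool_rot: [0.391, 2.418, -0.141]
contact_force: [0.2, -0.0, 0.8]
opening: 0.0851
grip_force: 0.0
```

```bash
cat >> h.py <<'E'
A=np.array([[.948,.317,0],[-.317,.948,0],[0,0,1]])
def st():
    o=ctrl.get_obs();M=R.from_rotvec(o["tool_rot"]).as_matrix();h=o["tool_pos"]@A;z=M[:,2]@A
    print("t",o["t"],"q",o["q"].round(3));print("tcpH",(1000*h).round(1),"z",z.round(3),"ang",np.degrees(np.arctan2(z[0],-z[2])).round(1),"y",(M[:,1]@A).round(3),"graspH",(1000*(h-.019*z)).round(1));print("F",o["contact_force"].round(1),"op",round(o["opening"],4),"gf",round(o["grip_force"],1))
E
python3 -c "
from h import *
st()"
```

```text
t 3.25 q [ 0.153 -0.908  2.412 -0.349  1.024 -1.009]
tcpH [393.3 194.2 231.6] z [ 0.642  0.002 -0.766] ang 40.0 y [-0.002  1.     0.001] graspH [381.1 194.2 246.2]
F [ 0.2 -0.   0.8] op 0.0851 gf 0.0
```

jog_arm --pt "0.25 0 0.9 0 0 0 1" --pt "0.25 0 0.9 0 0 0 1" --pt "0.25 0 0.9 0 0 0 1" --pt "0.25 0 0.9 0 0 0 1" --pt "0 0 0.9 0 0 0 1" --pt "0 0 0.9 0 0 0 1" --pt "0 0 0 0 0 0 1" --pt "0 0 0 0 0 0 1"

```text
t: 4.05
tool_pos: [0.4874, 0.0415, 0.1367]
tool_rot: [0.393, 2.417, -0.143]
contact_force: [0.3, 0.3, 0.1]
opening: 0.0856
grip_force: 0.0
```

```bash
python3 -c "
from h import *
st()
rgb,P=cam('wrist');save('pics/w2.png',rgb);np.save('wP.npy',P)"
```

```text
t 4.05 q [ 0.075 -0.619  2.424 -0.389  0.717 -0.96 ]
tcpH [448.9 193.8 136.7] z [ 0.642  0.    -0.766] ang 40.0 y [-0.  1. -0.] graspH [436.7 193.8 151.3]
F [0.3 0.3 0.1] op 0.0856 gf 0.0
```

View pics/w2.png

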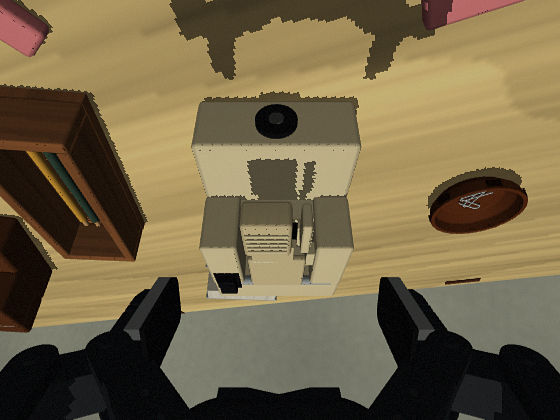

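jog_arm --pt "0 0 0.8 0 0 0 1" --pt "0 0 0.8 0 0 0 1" --pt "0 0 0.8 0 0 0 1" --pt "0 0 0.8 0 0 0 1" --pt "0 0 0.5 0 0 0 1" --pt "0 0 0.4 0 0 0 1" --pt "0 0 0 0 0 0 1" --pt "0 0 0 0 0 0 1" --grip_force 30

```text
t: 4.9
tool_pos: [0.5368, 0.025, 0.0739]
tool_rot: [0.392, 2.415, -0.143]
contact_force: [-0.2, -0.2, 1.0]
opening: 0.0853
grip_force: 0.0
```

```bash
python3 -c "
from h import *
st()
rgb,P=cam('wrist');rg2,_=cam('side');save('pics/w3.png',np.hstack([rgb[100:420,130:430],cv2.resize(rg2[130:270,180:320],(320,320))]))"
```

```text
t 4.9 q [ 0.021 -0.331  2.356 -0.474  0.493 -0.88 ]
tcpH [500.9 193.8  73.9] z [ 0.644  0.001 -0.765] ang 40.1 y [-0.001  1.     0.   ] graspH [488.7 193.8  88.4]
F [-0.2 -0.2  1. ] op 0.0853 gf 0.0
```

View pics/w3.png

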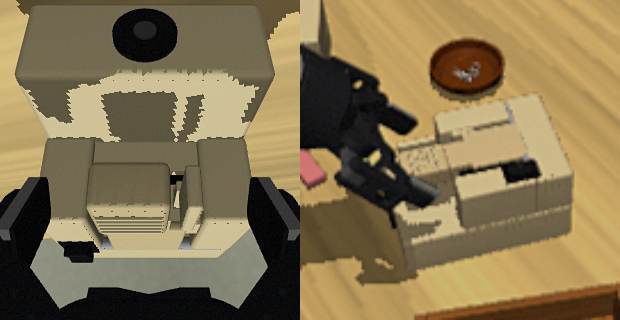

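The fingers straddle the grip on both sides, with the tip beside the grip and clear of the ledge. Closing now.

jog_arm --pt "0 0 0 0 0 0 -1" --pt "0 0 0 0 0 0 -1" --pt "0 0 0 0 0 0 -1" --pt "0 0 0 0 0 0 -1" --pt "0 0 0 0 0 0 -1" --pt "0 0 0 0 0 0 -1" --pt "0 0 0 0 0 0 -1" --pt "0 0 0 0 0 0 -1" --grip_force 30

```text
t: 5.8
tool_pos: [0.5344, 0.0212, 0.0731]
tool_rot: [0.393, 2.421, -0.157]
contact_force: [-26.5, -14.9, 21.4]
opening: 0.0372
grip_force: 26.7
```

```bash
python3 -c "
from h import *
st()
# swing plan: rows of 5 deg about hinge (584,86), tool angle reduced per theta by k
import numpy as np
h=np.array([500.9,73.9]);"
```

```text
t 5.8 q [ 0.018 -0.333  2.357 -0.481  0.503 -0.88 ]
tcpH [499.9 189.5  73.1] z [ 0.64  -0.01  -0.768] ang 39.8 y [ 0.003  1.    -0.01 ] graspH [487.7 189.7  87.7]
F [-26.5 -14.9  21.4] op 0.0372 gf 26.7
```

jog_arm --pt "0 -0.1 -0.04 0 0 0 -1" --pt "0 -0.1 -0.04 0 0 0 -1" --pt "0 0 0 0 0 0 -1"

```text
t: 6.1
tool_pos: [0.5336, 0.0203, 0.074]
tool_rot: [0.39, 2.417, -0.147]
contact_force: [-2.5, -5.9, 2.0]
opening: 0.0356
grip_force: 32.8
```

```bash
python3 -c "
from h import *
st()"
```

```text
t 6.1 q [ 0.01  -0.343  2.364 -0.462  0.495 -0.903]
tcpH [499.4 188.4  74. ] z [ 0.643 -0.002 -0.766] ang 40.0 y [-0.001  1.    -0.003] graspH [487.2 188.5  88.6]
F [-2.5 -5.9  2. ] op 0.0356 gf 32.8
```

```bash
python3 -c "
from h import *
rgb,P=cam('wrist');rg2,_=cam('side');save('pics/w4.png',np.hstack([cv2.resize(rgb[210:420,180:380],(400,420)),cv2.resize(rg2[130:270,180:320],(400,420))]))"
```

```text
(no output)
```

View pics/w4.png

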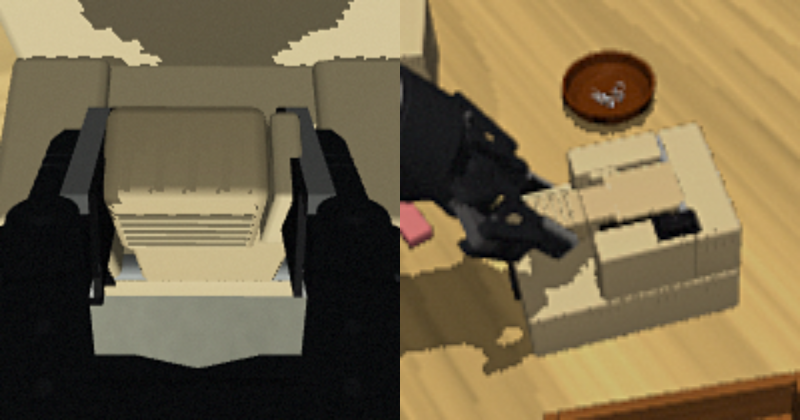

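The tab is pressed right up against the grip and the cover is still shut. Now I'll swing about the hinge, 5 degrees per row.

jog_arm --pt "-0.21 0 -0.31 0 0.111 0 -1" --pt "-0.21 0 -0.31 0 0.111 0 -1" --pt "-0.21 0 -0.31 0 0.111 0 -1" --pt "-0.21 0 -0.31 0 0.111 0 -1" --pt "0 0 0 0 0 0 -1"

```text
t: 6.7
tool_pos: [0.5344, 0.0197, 0.1045]
tool_rot: [0.449, 2.764, -0.083]
contact_force: [-7.6, -5.3, 2.0]
opening: 0.0344
grip_force: 38.5
```

```bash
python3 -c "
from h import *
st()"
```

```text
t 6.7 q [-0.053 -0.253  2.145 -0.117  0.921 -1.247]
tcpH [500.4 188.1 104.5] z [ 0.338 -0.003 -0.941] ang 19.7 y [-0.     1.    -0.003] graspH [494.  188.2 122.4]
F [-7.6 -5.3  2. ] op 0.0344 gf 38.5
```

jog_arm --pt "-0.21 0 -0.31 0 0.111 0 -1" --pt "-0.21 0 -0.31 0 0.111 0 -1" --pt "-0.21 0 -0.31 0 0.111 0 -1" --pt "-0.21 0 -0.31 0 0.111 0 -1" --pt "-0.21 0 -0.31 0 0.111 0 -1" --pt "-0.21 0 -0.31 0 0.111 0 -1" --pt "0 0 0 0 0 0 -1" --grip_force 25

```text
t: 7.4
tool_pos: [0.5534, 0.0133, 0.1437]
tool_rot: [-0.476, -2.925, -0.039]
contact_force: [-6.4, -4.8, 2.8]
opening: 0.0349
grip_force: 37.3
```

```bash
python3 -c "
from h import *
st()
rg2,P=cam('side');save('pics/s5.png',cv2.resize(rg2[100:270,180:350],(560,560)))"
```

```text
t 7.4 q [-0.127  0.069  1.753  0.032  1.496 -1.38 ]
tcpH [520.5 188.  143.7] z [-0.178 -0.003 -0.984] ang -10.3 y [-0.001  1.    -0.003] graspH [523.8 188.1 162.4]
F [-6.4 -4.8  2.8] op 0.0349 gf 37.3
```

View pics/s5.png

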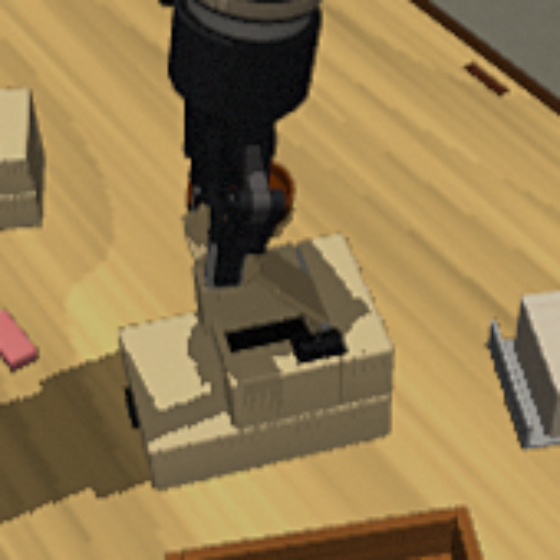

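The cover is following the gripper, at about 50° open.

jog_arm --pt "-0.21 0 -0.31 0 0.111 0 -1" --pt "-0.21 0 -0.31 0 0.111 0 -1" --pt "-0.21 0 -0.31 0 0.111 0 -1" --pt "-0.21 0 -0.31 0 0.111 0 -1" --pt "-0.21 0 -0.31 0 0.111 0 -1" --pt "-0.21 0 -0.31 0 0.111 0 -1" --pt "-0.21 0 -0.31 0 0.111 0 -1" --pt "0 0 0 0 0 0 -1"

```text
t: 8.25
tool_pos: [0.5957, -0.0008, 0.1699]
tool_rot: [-0.379, -2.326, -0.156]
contact_force: [-6.1, -6.2, 3.0]
opening: 0.0345
grip_force: 36.5
```

```bash
python3 -c "
from h import *
st()"
```

```text
t 8.25 q [-0.175  0.527  1.287  0.12   2.109 -1.404]
tcpH [565.  188.1 169.9] z [-0.711 -0.001 -0.703] ang -45.3 y [-0.     1.    -0.002] graspH [578.5 188.1 183.3]
F [-6.1 -6.2  3. ] op 0.0345 gf 36.5
```

jog_arm --pt "0 0 0 0 0 0 1" --pt "0 0 0 0 0 0 1" --pt "0 0 0 0 0 0 1" --pt "0 0 0 0 0 0 1" --pt "0 0 0 0 0 0 1" --pt "0 0 0 0 0 0 1" --pt "0 0.2 0 0 0 0 1"

```text
t: 8.95
tool_pos: [0.5969, 0.0045, 0.1705]
tool_rot: [-0.379, -2.334, -0.156]
contact_force: [-0.7, 0.7, 0.5]
opening: 0.0856
grip_force: 0.0
```

jog_arm --pt "0 0 -0.5 0 0 0 1" --pt "0 0 -0.8 0 0 0 1" --pt "0 0 -0.8 0 0 0 1" --pt "0 0 -0.8 0 0 0 1" --pt "0 0 -0.8 0 0 0 1" --pt "0 0 -0.8 0 0 0 1" --pt "0 0 -0.8 0 0 0 1" --pt "0 0 0 0 0 0 1"

```text
t: 9.75
tool_pos: [0.6695, -0.0196, 0.2476]
tool_rot: [-0.38, -2.338, -0.156]
contact_force: [-0.2, -0.5, 1.0]
opening: 0.0852
grip_force: 0.0
```

```bash
python3 -c "
from h import *
st()
rg2,P=cam('side');c,P2=cam('scene');save('pics/s6.png',np.hstack([cv2.resize(rg2[100:270,180:350],(400,400)),cv2.resize(c[120:260,210:350],(400,400))]))"
```

```text
t 9.75 q [-0.182  0.637  0.997  0.13   2.277 -1.386]
tcpH [640.9 193.6 247.6] z [-0.702  0.    -0.712] ang -44.6 y [-0.001  1.     0.001] graspH [654.3 193.6 261.2]
F [-0.2 -0.5  1. ] op 0.0852 gf 0.0
```

View pics/s6.png

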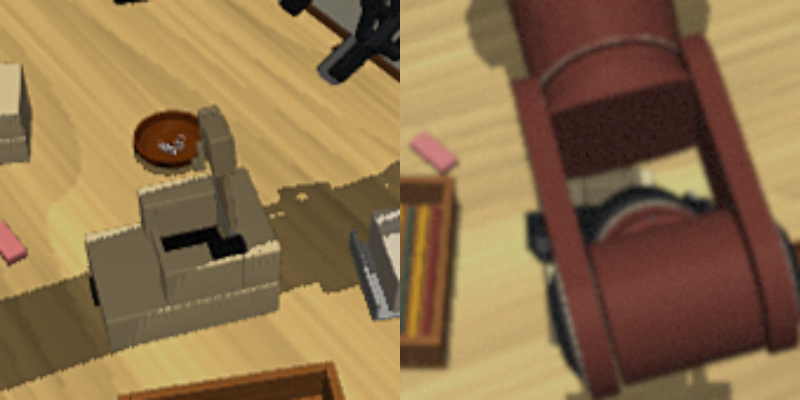

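The side view shows the cover standing upright and the gripper well clear of it. The switch looks untouched.

```bash
python3 -c "
from station import ctrl
print(ctrl.finish_job())"
```

```text
the job is handed in; nothing more can be done
None
```

I handed the job in: the cream sharpener's cover stands open at about 87° by the arm's readings, released and with the gripper clear, after the tab was squeezed while it was shut; the switch looked untouched in the last picture, and no verdict was returned.

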